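Draw the carrier plate out from under the deep-well stack

ROBOT

A 7-joint arm with a two-finger parallel gripper is mounted at the origin on the work surface. World frame = base frame: x ahead of the robot, y to its left, z up, the work surface at z = 0. Lengths are in m, angles in rad, forces in N, time in s.
With the tool pointing down it reaches from about 0.425 to 0.925 m from the base axis. Payload 6.8 kg.
Tool frame: the origin (TCP) lies midway between the tips of the shut fingers; the grasp point (between the pads) lies 19 mm behind it; z points along the fingers, y is the line along which they close (so a half turn about z gives the same grasp; the last joint's range is limited). The gripper opens to 88 mm and grips with 3 to 60 N. Pads are 20 mm wide; open, the fingers measure 115 mm over their backs; the gripper's body (75 mm by 178 mm) begins 61 mm behind the grasp point.
Start: joints at [1.188, 0.477, 0.022, 1.555, -0.011, 1.109, -0.083], TCP at [0.183, -0.65, 0.223] pointing down, gripper open.
Joint ranges: [-2.96, 2.96], [-0.34, 2.1], [-1.41, 1.46], [0.24, 2.44], [-1.37, 4.51], [0.17, 1.92], [-2.96, 2.96]. Speed limits (rad/s): [2.39, 2.39, 3.14, 3.14, 3.14, 3.14, 3.14].

INTERFACE

Orientations are given as a unit quaternion [w, x, y, z].
In Python, from plant import r gives the robot as it stands. The module is installed in compiled form; this text tells all that it offers.
- The arm moves only by the shell command python3 -m crank 'ROWS' [FORCE]. ROWS is JSON, a list that holds one entry, the list of rows, each a list of 7 numbers: the opening, from 0 (shut) to 1 (fully open), then the shift along the world's x, y, z in mm, then the turn, a rotation vector about the world's x, y, z in degrees. In form: [[[gripper, x, y, z, ax, ay, az], ...]]. A call has 1 to 5 rows; each row shifts and turns the commanded pose from where the row before left it; what a row does not reach is not made up. A row lasts 1/8 s, in which the tool goes at most 62.5 mm and 10.7 degrees, less where a joint would pass 70% of its speed; a pose out of reach is approached as far as the arm can. A call with a gripper value outside its range is refused whole. The fingers move at their own pace and stop on an object; FORCE is the grip in N (left out, the last holds). Time passes only in rows, so rows that do not move let the fingers close. It gives the time, the measured TCP pose, the force, the opening and the grip force at its end, in the units of the state.
- r.get_state(): the state, without advancing time (a new reading comes with each control period).
- r.capture(name): name is "side" or "top"; returns a dict with "pixels" (480x640x3 uint8, red, green, blue), "mtx" (3x3 intrinsics, pixels), "T" (4x4, takes a point from camera to world coordinates). Camera axes: x right, y down, z forward; pixel columns grow to the right and rows downward; lengths in m; the calibration is good to about 2 mm. A picture is of the moment at which its call begins. There is no depth.
- r.close_job(): hands the job in; it is judged then, once.
The state is a dict: "time": time; "joint_positions": joint angles; "joint_velocities": joint speeds; "joint_torque": joint torques, N m; "ee_pos": TCP position; "orientation": TCP orientation; "wrist_force": force on the tool from outside, world axes, zero at the start; "ft_torque": the same for the moment, N m; "finger_gap": finger opening in m; "finger_force": force on a finger pad.
Only numpy, scipy, OpenCV 4.12 (cv2) and the standard library are available. Lean on these libraries where they do the work, as an engineer would, in place of code of your own. Each camera call takes 0.05 s, during which the arm holds its last target. There are 200 camera calls.

TASK

Take the orange carrier plate by its white post, draw it flat along the lane out from under the three stacked deep-well blocks, and bring it gently home against the red spring buffer of the end stop: press it on lightly for a moment, without ramming, then ease off and let go so that it stays resting at the buffer, not sprung back from it. The blocks must stay neatly stacked and upright in the rack, settling down onto its floor, without being touched by the robot, and everything else on the bench is left alone.

Things in the scene. Friction and masses are not known exactly. Their poses are not given: they have to be found in the camera images.
- rack: Fixed rack: aluminium lane plate 525 x 130 x 6 mm (x -85 to 440), with 4 blue corner posts, tops 46 mm above the bench, 2 mm play round the lowest block only. Origin: on the bench under the stack's middle; +x along the lane, the way the carrier is drawn, to the end stop; z up. Front posts (x 66 to 72) hold the lowest block back but leave a 66 mm gap for the carrier. Place and yaw vary.
- carrier: Loose orange plate, 0.16 kg, under the blocks, flat on the lane (underside 6 mm above the bench), x along the lane. Origin: underside centre of its panel, 130 (x) x 60 x 8 mm. A tongue 40 mm wide, 8 thick runs to x = 172, ending in a lip 18 mm high. White post 20 x 20 mm at x = 140, top 48 mm above the underside. Clear of the blocks after 130 mm; drag under the stack 2 to 8 N, varying.
- post_top (a point): Centre of the top face of the white pull post (54 mm above the bench, 40 mm above the tongue). The stack begins 75 mm behind the post's centre, so pinch the post on its two sides across the lane (rack y); a wide gripper set lengthwise along the lane could hit the stack.
- nose (a point): Centre of the front face of the carrier's lip, 32 mm ahead of the post's centre and 15 mm above the bench; this face meets the red buffer.
- endstop: Fixed grey block 35 x 70 x 30 mm on the lane's end, top 36 mm above the bench, axes as the rack's. Origin: foot of its face towards the carrier (x = 0). A red buffer pad, 30 wide, 14 high, centred on the lane, stands 12 to 57 mm out of that face: set by the last user, not measured, to be found by touch. Sprung: gives 1 mm per 3 N up to 6 mm, then solid; it springs back.
- block0: Lowest of three like deep-well blocks (0.1 to 0.21 kg each), 127 (x) x 85 (y) x 41 mm, white; lies on the carrier, its underside 14 mm above the bench at first, 6 mm once the carrier is out. Origin: centre of its underside; x along the lane.
- block1: Middle deep-well block, blue, same size, loose on the lowest one. Origin: centre of its underside.
- block2: Top deep-well block, white with round wells, same size, loose on the middle one; its top is 137 mm above the bench at first. Origin: centre of its underside.
- wash_bottle: Bystander, to be left alone: white wash bottle with a red cap, 64 mm across, 170 mm tall; origin at the centre of its underside.
- tube_tray: Bystander, to be left alone: yellow open tray with compartments, 90 x 150 x 45 mm; origin at the centre of its underside.
- beaker: Bystander, to be left alone: glass beaker, 70 mm across, 90 mm tall; origin at the centre of its underside.
- dish: Bystander, to be left alone: clear flat dish, 90 mm across, 16 mm tall; origin at the centre of its underside.
- tip_box: Bystander, to be left alone: green tip box, 120 x 85 x 60 mm; origin at the centre of its underside.
- timer: Bystander, to be left alone: white bench timer, 70 x 60 x 22 mm; origin at the centre of its underside.

How it is judged:
By the outcome, as a careful person would: the job done as asked, in the order asked, and still so for the second after the job is handed in, with the robot touching nothing.
It also fails if it takes over 58 s, if anything falls off the work surface, if the arm or the gripper's body presses on something with over 40 N, if the wrist force passes 120 N, or if a joint passes its speed limit or range.

## Working session

There is one attempt and no reset: what is moved stays moved. The work goes in short steps, Python scripts to look and compute and a shell command to move; the robot and the scene stay as the last step left them, time stands still between calls to the robot, and variables do not carry over. Pictures are saved under pics/ and viewed, at most 10 in all, crops included, and the job is handed in when it is done.

```bash
mkdir -p pics; python3 - <<'E'
from plant import r
import cv2
s=r.get_state();print({k:s[k] for k in('time','ee_pos','orientation','finger_gap','wrist_force')})
for n in('top','side'):
    c=r.capture(n);cv2.imwrite(f'pics/{n}0.png',c['pixels'][:,:,::-1]);print(c['mtx'],c['T'])
E
```

```text
{'time': 0.0, 'ee_pos': array([ 0.18297017, -0.64911994,  0.22170633]), 'orientation': array([-8.71634452e-04,  9.90573797e-01,  1.36977212e-01, -1.92984423e-04]), 'finger_gap': 0.0878317866179374, 'wrist_force': array([-0.84965833, -0.58832851,  0.56394218])}
[[594.96125993   0.         326.86561414]
 [  0.         594.96125993 233.45968983]
 [  0.           0.           1.        ]] [[-0.01043671 -0.98121449  0.19263747  0.33408793]
 [-0.99990494  0.01197664  0.00683118  0.04077765]
 [-0.00901001 -0.19254786 -0.98124622  1.20018336]
 [ 0.          0.          0.          1.        ]]
[[502.09490305   0.         319.02938213]
 [  0.         502.09490305 239.03222171]
 [  0.           0.           1.        ]] [[ 0.99660159 -0.05870926  0.05777965  0.49517706]
 [-0.08191405 -0.7802691   0.62005663 -0.51413789]
 [ 0.0086806  -0.62268239 -0.78242654  0.80014481]
 [ 0.          0.          0.          1.        ]]
```

View pics/top0.png

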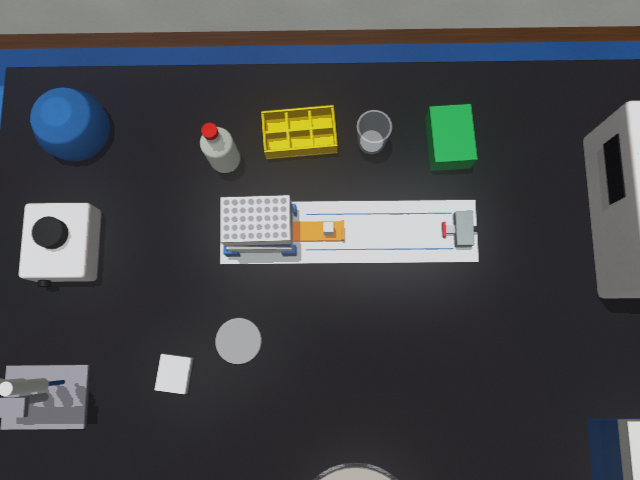

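View pics/side0.png

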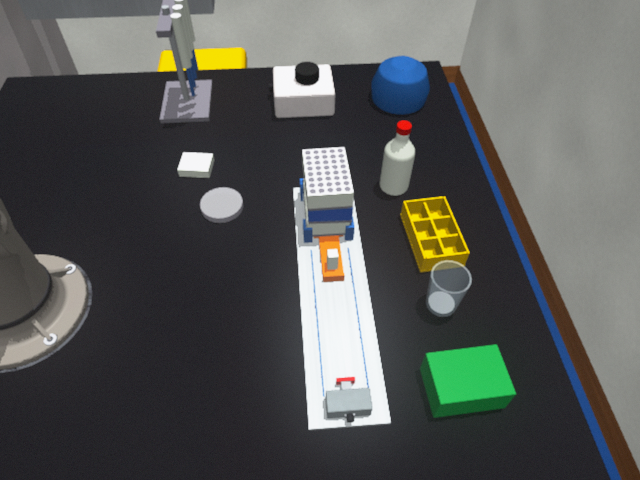

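The top view shows the lane running along image +x (world −y), with plate corners near (220,203), (475,200), (478,262) and (220,264). The post is at about (328,228), the orange lip at x≈344, the red buffer at (444,230) and the grey stop at (465,228). The side view agrees, with the post at (333,256), the buffer at (345,380) and the wash bottle and beaker away on the +x side.

```bash
cat > h.py <<'E'
import numpy as np,cv2
from plant import r
def ray(c,uv,z):
    d=c['T'][:3,:3]@np.linalg.inv(c['mtx'])@np.array([*uv,1.]);o=c['T'][:3,3]
    return o+d*(z-o[2])/d[2]
def blob(m,box):
    x0,y0,x1,y1=box;k=np.zeros(m.shape,np.uint8);k[y0:y1,x0:x1]=m[y0:y1,x0:x1]
    n,l,s,ce=cv2.connectedComponentsWithStats(k);i=1+np.argmax(s[1:,4]);return l==i,s[i],ce[i]
E
python3 - <<'E'
from h import *
c=r.capture('top');p=c['pixels'];hsv=cv2.cvtColor(p,cv2.COLOR_RGB2HSV);H,S,V=cv2.split(hsv)
big=cv2.resize(p[195:270,285:485],None,fx=4,fy=4,interpolation=cv2.INTER_NEAREST)
cv2.imwrite('pics/crop.png',big[:,:,::-1])
white=((S<60)&(V>150)).astype(np.uint8)
# plate long edges, columns 350..435
us=np.arange(350,436,5);top=[];bot=[]
for u in us:
    w=np.where(white[180:290,u])[0]+180;top.append(ray(c,(u,w.min()-.5),.006));bot.append(ray(c,(u,w.max()+.5),.006))
for e in(top,bot):
    e=np.array(e);q=np.polyfit(e[:,1],e[:,0],1);print('edge slope',q,'x at y=-.1',np.polyval(q,-.1))
for n,m,box,z in(('orange',(H>5)&(H<20)&(S>150)&(V>100),(280,200,360,260),.014),('red',((H<5)|(H>174))&(S>150)&(V>80),(420,200,470,260),.02),('post',(S<60)&(V>100),(318,221,337,240),.054)):
    try:
        m,s,ce=blob(m.astype(np.uint8),box);print(n,s,ce,ray(c,ce,z),[ray(c,q,z).round(4).tolist() for q in cv2.boxPoints(cv2.minAreaRect(np.argwhere(m)[:,::-1].astype(np.float32)))])
    except Exception as e:print(n,e)
w=np.where(white[250,:])[0];w=w[(w>200)&(w<490)];print(ray(c,(w.max()+.5,250),.006))
c=r.capture('side');p=c['pixels'];H,S,V=cv2.split(cv2.cvtColor(p,cv2.COLOR_RGB2HSV))
m,s,ce=blob((((H<5)|(H>174))&(S>150)&(V>80)).astype(np.uint8),(320,365,370,395));print('red side',s,ce,ray(c,ce,.02))
cv2.imwrite('pics/crop2.png',cv2.resize(p[230:290,300:360],None,fx=8,fy=8,interpolation=cv2.INTER_NEAREST)[:,:,::-1])
E
python3 -c "
import cv2,numpy as np
a=cv2.imread('pics/crop.png');b=cv2.imread('pics/crop2.png');b=cv2.resize(b,(290,290))
o=np.zeros((600,800,3),np.uint8);o[:300]=a;o[305:595,:290]=b;cv2.imwrite('pics/both.png',o)"
```

```text
edge slope [0.00081466 0.63680384] x at y=-.1 0.6367223743385125
edge slope [7.97737284e-05 5.07470349e-01] x at y=-.1 0.5074623719647073
orange [293 220  51  21 795] [315.87169811 231.15974843] [0.57199774 0.07134349 0.014     ] [[0.5916, 0.1194, 0.014], [0.5946, 0.0158, 0.014], [0.5542, 0.0148, 0.014], [0.5512, 0.1177, 0.014]]
red [443 222   3  15  37] [443.83783784 229.35135135] [ 0.571355   -0.18744473  0.02      ] [[0.5866, -0.1865, 0.02], [0.5865, -0.1905, 0.02], [0.5577, -0.1891, 0.02], [0.5577, -0.1851, 0.02]]
post [323 222  11  13 131] [328.14503817 227.77099237] [0.57047719 0.04612158 0.054     ] [[0.5822, 0.0561, 0.054], [0.582, 0.0364, 0.054], [0.5579, 0.0367, 0.054], [0.5581, 0.0564, 0.054]]
[ 0.53058646 -0.25628913  0.006     ]
red side [337 377  17   5  52] [345.         379.03846154] [ 0.57106629 -0.18901567  0.02      ]
```

View pics/both.png

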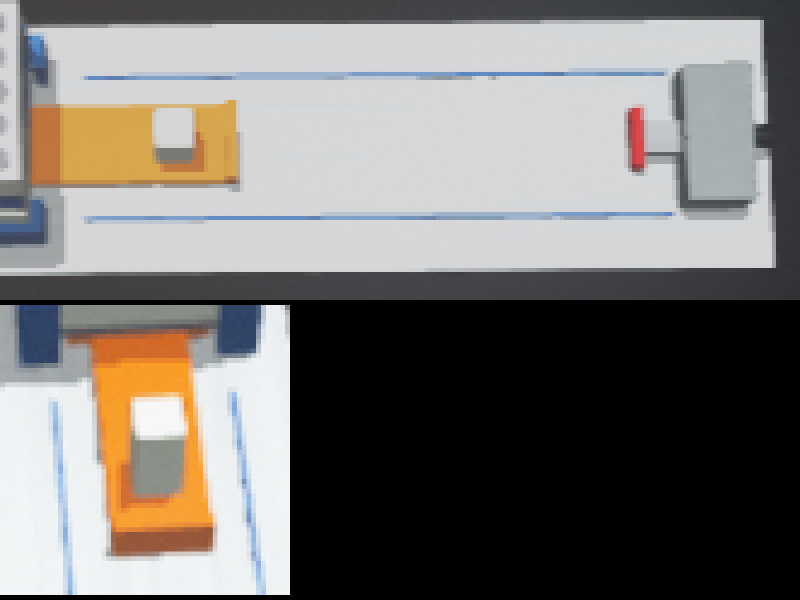

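The crops show the post top at crop (175,130), about (328.7,227.5) in full pixels, square to the lane. The buffer face is at crop x≈630, so the travel is about 0.2 m. There is an unnamed device at the right edge of the top image, so I'll check it against my swing path before moving.

```bash
python3 - <<'E'
from h import *
c=r.capture('top');p=c['pixels']
cv2.imwrite('pics/right.png',cv2.resize(p[80:480,540:640],None,fx=3,fy=1.5)[:,:,::-1])
for uv in((588,130),(600,298),(590,420)):
    for z in(0,.2,.35):print(uv,z,ray(c,uv,z).round(3))
E
```

```text
(588, 130) 0 [ 0.786 -0.507  0.   ]
(588, 130) 0.2 [ 0.711 -0.415  0.2  ]
(588, 130) 0.35 [ 0.655 -0.347  0.35 ]
(600, 298) 0 [ 0.431 -0.497  0.   ]
(600, 298) 0.2 [ 0.415 -0.407  0.2  ]
(600, 298) 0.35 [ 0.403 -0.34   0.35 ]
(590, 420) 0 [ 0.197 -0.455  0.   ]
(590, 420) 0.2 [ 0.22  -0.372  0.2  ]
(590, 420) 0.35 [ 0.237 -0.31   0.35 ]
```

View pics/right.png

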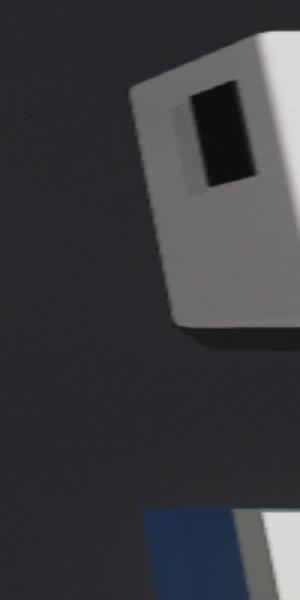

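The right edge holds an instrument with its foot at about y≤−0.5, x 0.43–0.79, and roughly 0.2 m tall. There is also a blue/white box under the start pose. I'll rise to about 0.37 m, swing across, and then descend.

```bash
python3 -m crank '[[[1,0,0,50,0,0,0],[1,0,0,50,0,0,0],[1,0,0,50,0,0,0],[1,50,31,0,0,0,4.65],[1,50,31,0,0,0,4.65]]]'
python3 -m crank '[[[1,50,31,0,0,0,4.65],[1,50,31,0,0,0,4.65],[1,31.5,42.5,0,0,0,4.65],[1,31.5,42.5,0,0,0,4.65],[1,31.5,42.5,0,0,0,4.65]]]'
```

```text
time: 0.88
ee_pos: [0.2838, -0.5873, 0.3734]
orientation: [0.001, 0.976, 0.217, 0.0]
wrist_force: [0.1, 0.2, -0.8]
finger_gap: 0.0878
finger_force: 0.0
time: 1.5
ee_pos: [0.4785, -0.3966, 0.3726]
orientation: [-0.0, 0.912, 0.41, -0.0]
wrist_force: [0.7, 0.1, -0.8]
finger_gap: 0.088
finger_force: 0.0
```

```bash
python3 -m crank '[[[1,16,49,0,0,0,5.2],[1,14,50,0,0,0,5.2],[1,10,50,-15,0,0,5.2],[1,8,50,-25,0,0,5.2],[1,6,50,-30,0,0,5.2]]]'
python3 -m crank '[[[1,4,50,-30,0,0,5.2],[1,2,50,-20,0,0,5.2],[1,2,50,-10,0,0,5.2],[1,0,0,0,0,0,0],[1,0,0,0,0,0,0]]]' 
python3 - <<'E'
from h import *
from scipy.spatial.transform import Rotation as R
s=r.get_state();print(s['ee_pos'],s['joint_positions'].round(3));q=s['orientation'];print(R.from_quat(np.roll(q,-1)).as_matrix().round(4))
E
```

```text
time: 2.12
ee_pos: [0.532, -0.1476, 0.3024]
orientation: [0.001, 0.796, 0.605, 0.0]
wrist_force: [0.8, 0.4, -0.3]
finger_gap: 0.088
finger_force: 0.0
time: 2.75
ee_pos: [0.5398, 0.0001, 0.2427]
orientation: [0.0, 0.708, 0.706, -0.0]
wrist_force: [0.0, -0.6, -0.1]
finger_gap: 0.0877
finger_force: 0.0
[5.39750078e-01 1.10137671e-04 2.42698122e-01] [ 0.334  0.283 -0.54   1.827  0.164  1.076 -0.27 ]
[[ 2.7e-03  1.0e+00 -0.0e+00]
 [ 1.0e+00 -2.7e-03 -6.0e-04]
 [-6.0e-04 -0.0e+00 -1.0e+00]]
```

```bash
python3 -m crank '[[[1,16,23,-20,0,0,0],[1,16,23.4,-40,0,0,0],[1,0,0,-45,0,0,0],[1,0,0,-35,0,0,0],[1,0,0,0,0,0,0]]]'
python3 - <<'E'
from h import *
c=r.capture('side');cv2.imwrite('pics/s1.png',cv2.resize(c['pixels'][100:400,200:500],(600,600))[:,:,::-1])
s=r.get_state();print(s['ee_pos'])
E
```

```text
time: 3.38
ee_pos: [0.5701, 0.0449, 0.1005]
orientation: [-0.001, 0.709, 0.705, -0.002]
wrist_force: [-0.3, 0.4, 0.6]
finger_gap: 0.0881
finger_force: 0.0
[0.57155767 0.04551831 0.10245856]
```

View pics/s1.png

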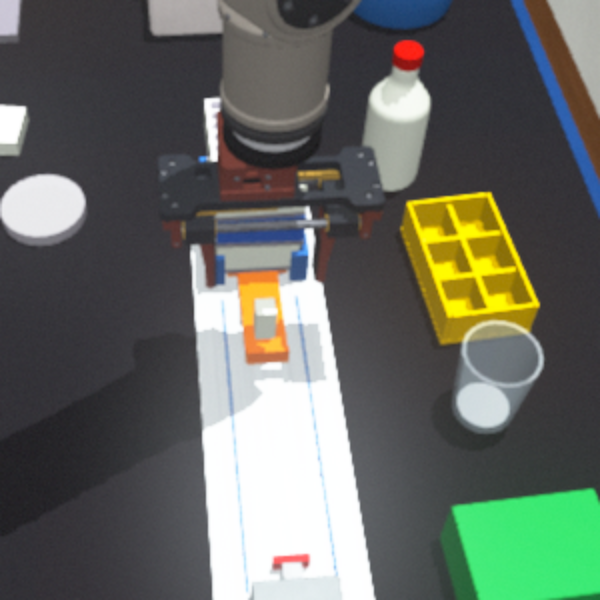

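The gripper straddles the lane with its wide side across it. The post top is at crop (264,305), or (332,252) in full pixels, between the fingers. The bottle and tray are clear. I'll cast the side-view ray to confirm, then descend.

```bash
python3 -c "
from h import *
c=r.capture('side');print(ray(c,(332.5,252),.054))"
python3 -m crank '[[[1,0,0,-25,0,0,0],[1,0,0,-25,0,0,0],[1,0,0,-20,0,0,0],[1,0,0,-7,0,0,0],[1,0,0,0,0,0,0]]]'
python3 -m crank '[[[0.5,0,0,0,0,0,0],[0.5,0,0,0,0,0,0]]]' 15
```

```text
[0.57275771 0.04453582 0.054     ]
time: 4.1
ee_pos: [0.572, 0.0472, 0.026]
orientation: [0.0, 0.708, 0.706, 0.0]
wrist_force: [0.8, -0.1, 0.1]
finger_gap: 0.0876
finger_force: 0.0
time: 4.35
ee_pos: [0.5722, 0.0473, 0.0264]
orientation: [0.0, 0.708, 0.706, 0.0]
wrist_force: [0.4, -0.8, 0.4]
finger_gap: 0.0714
finger_force: 0.0
```

```bash
python3 -m crank '[[[0.1,0,0,0,0,0,0],[0.1,0,0,0,0,0,0],[0.1,0,0,0,0,0,0],[0.1,0,0,0,0,0,0],[0.1,0,0,0,0,0,0]]]' 5
python3 -m crank '[[[0.1,0,0,0,0,0,0],[0.1,0,0,0,0,0,0],[0.1,0,0,0,0,0,0]]]' 5
```

```text
time: 4.97
ee_pos: [0.5717, 0.0472, 0.0257]
orientation: [0.0, 0.708, 0.706, 0.0]
wrist_force: [0.5, -0.6, -0.3]
finger_gap: 0.0213
finger_force: 0.4
time: 5.35
ee_pos: [0.5717, 0.0472, 0.0256]
orientation: [0.0, 0.708, 0.706, 0.0]
wrist_force: [0.4, -0.4, -1.5]
finger_gap: 0.0202
finger_force: 5.0
```

```bash
python3 -m crank '[[[0.1,0,0,0,0,0,0],[0.1,0,-2,0,0,0,0],[0.1,0,-4,0,0,0,0],[0.1,0,-6,0,0,0,0],[0.1,0,-6,0,0,0,0]]]' 25
python3 -m crank '[[[0.1,0,-6,0,0,0,0],[0.1,0,-6,0,0,0,0],[0.1,0,-6,0,0,0,0],[0.1,0,-6,0,0,0,0],[0.1,0,-6,0,0,0,0]]]'
```

```text
time: 5.98
ee_pos: [0.5716, 0.0293, 0.0256]
orientation: [-0.0, 0.708, 0.707, 0.0]
wrist_force: [-0.3, 4.5, -2.2]
finger_gap: 0.0197
finger_force: 25.0
time: 6.6
ee_pos: [0.5717, -0.0011, 0.0257]
orientation: [-0.0, 0.708, 0.706, 0.0]
wrist_force: [0.1, 5.4, -1.6]
finger_gap: 0.0196
finger_force: 25.0
```

Steady at about 5 N of drag. Continuing.

```bash
for i in 1 ; do python3 -m crank '[[[0.1,0,-6,0,0,0,0],[0.1,0,-6,0,0,0,0],[0.1,0,-6,0,0,0,0],[0.1,0,-6,0,0,0,0],[0.1,0,-6,0,0,0,0]]]'; done
python3 -m crank '[[[0.1,0,-6,0,0,0,0],[0.1,0,-6,0,0,0,0],[0.1,0,-6,0,0,0,0],[0.1,0,-6,0,0,0,0],[0.1,0,-6,0,0,0,0]]]'
python3 -m crank '[[[0.1,0,-6,0,0,0,0],[0.1,0,-6,0,0,0,0],[0.1,0,-6,0,0,0,0],[0.1,0,-5,0,0,0,0],[0.1,0,-4,0,0,0,0]]]'
python3 - <<'E'
from h import *
c=r.capture('side');cv2.imwrite('pics/s2.png',cv2.resize(c['pixels'][120:420,200:500],(600,600))[:,:,::-1])
E
```

```text
time: 7.22
ee_pos: [0.5716, -0.0305, 0.0257]
orientation: [-0.0, 0.708, 0.707, 0.0]
wrist_force: [0.4, 5.9, -1.6]
finger_gap: 0.0198
finger_force: 25.0
time: 7.85
ee_pos: [0.5716, -0.0621, 0.0257]
orientation: [0.0, 0.708, 0.706, -0.0]
wrist_force: [-0.0, 1.2, -0.7]
finger_gap: 0.0198
finger_force: 25.0
time: 8.48
ee_pos: [0.5716, -0.0883, 0.0257]
orientation: [0.0, 0.708, 0.706, -0.0]
wrist_force: [-0.3, 0.1, -0.1]
finger_gap: 0.0198
finger_force: 25.0
```

View pics/s2.png

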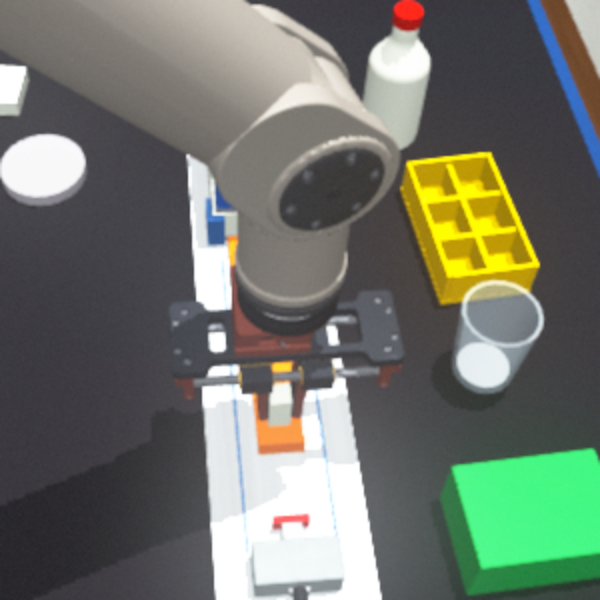

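The carrier is out and held in the fingers, the stack is still between its blue posts, and the buffer is at crop (292,520), about 64 mm ahead. I'll approach and then feel for contact.

```bash
python3 -m crank '[[[0.1,0,-6,0,0,0,0],[0.1,0,-8,0,0,0,0],[0.1,0,-8,0,0,0,0],[0.1,0,-8,0,0,0,0],[0.1,0,-6,0,0,0,0]]]'
python3 -m crank '[[[0.1,0,-4,0,0,0,0],[0.1,0,-3,0,0,0,0],[0.1,0,-2,0,0,0,0],[0.1,0,-2,0,0,0,0],[0.1,0,-1,0,0,0,0]]]'
python3 -m crank '[[[0.1,0,-1,0,0,0,0],[0.1,0,-1,0,0,0,0],[0.1,0,-1,0,0,0,0],[0.1,0,0,0,0,0,0]]]'
```

```text
time: 9.15
ee_pos: [0.5717, -0.1246, 0.0257]
orientation: [0.0, 0.708, 0.706, -0.0]
wrist_force: [0.6, -0.1, -1.5]
finger_gap: 0.0196
finger_force: 25.0
time: 9.78
ee_pos: [0.5717, -0.1358, 0.0257]
orientation: [-0.0, 0.708, 0.706, -0.0]
wrist_force: [0.6, 0.7, -0.1]
finger_gap: 0.0202
finger_force: 25.0
time: 10.28
ee_pos: [0.5717, -0.139, 0.0257]
orientation: [0.0, 0.708, 0.706, -0.0]
wrist_force: [-0.0, -0.4, -0.2]
finger_gap: 0.0196
finger_force: 25.0
```

```bash
python3 -m crank '[[[0.1,0,-1,0,0,0,0],[0.1,0,-1,0,0,0,0],[0.1,0,-1,0,0,0,0],[0.1,0,-1,0,0,0,0],[0.1,0,0,0,0,0,0]]]'
python3 -m crank '[[[0.1,0,-1,0,0,0,0],[0.1,0,-1,0,0,0,0],[0.1,0,0,0,0,0,0]]]'
```

```text
time: 10.9
ee_pos: [0.5716, -0.143, 0.0256]
orientation: [0.0, 0.708, 0.706, -0.0]
wrist_force: [0.4, 0.1, -0.6]
finger_gap: 0.0197
finger_force: 25.0
time: 11.28
ee_pos: [0.5717, -0.145, 0.0257]
orientation: [0.0, 0.708, 0.706, -0.0]
wrist_force: [0.2, 0.1, -0.9]
finger_gap: 0.02
finger_force: 25.0
```

```bash
python3 -c "
from h import *
for n,z in(('top',.02),):
    c=r.capture(n);p=c['pixels'];H,S,V=cv2.split(cv2.cvtColor(p,cv2.COLOR_RGB2HSV))
    m,s,ce=blob((((H<5)|(H>174))&(S>150)&(V>80)).astype(np.uint8),(420,200,470,260));print(s,ce,ray(c,(s[0]-.5,229),z))
print(r.get_state()['wrist_force'])
"
```

```text
Traceback (most recent call last):
  File "h.py", line 8, in blob
    n,l,s,ce=cv2.connectedComponentsWithStats(k);i=1+np.argmax(s[1:,4]);return l==i,s[i],ce[i]
                                                     ~~~~~~~~~^^^^^^^^^
ValueError: attempt to get argmax of an empty sequence
```

The buffer is hidden from above by the gripper, so I'll go on by touch.

```bash
python3 -m crank '[[[0.1,0,-1,0,0,0,0],[0.1,0,-1,0,0,0,0],[0.1,0,0,0,0,0,0]]]'
python3 -m crank '[[[0.1,0,-1,0,0,0,0],[0.1,0,0,0,0,0,0]]]'
python3 -m crank '[[[0.1,0,-1,0,0,0,0],[0.1,0,0,0,0,0,0]]]'
```

```text
time: 11.7
ee_pos: [0.5717, -0.147, 0.0257]
orientation: [0.0, 0.708, 0.706, -0.0]
wrist_force: [-0.1, -0.2, -0.4]
finger_gap: 0.02
finger_force: 25.0
time: 11.95
ee_pos: [0.5717, -0.1479, 0.0257]
orientation: [0.0, 0.708, 0.706, -0.0]
wrist_force: [0.1, 0.2, -0.6]
finger_gap: 0.0196
finger_force: 25.0
time: 12.2
ee_pos: [0.5717, -0.1489, 0.0257]
orientation: [0.0, 0.708, 0.706, -0.0]
wrist_force: [-0.6, 0.0, -1.2]
finger_gap: 0.0195
finger_force: 25.0
```

```bash
python3 -m crank '[[[0.1,0,-1,0,0,0,0],[0.1,0,0,0,0,0,0]]]' | grep -E 'ee|wrist'
python3 -m crank '[[[0.1,0,-1,0,0,0,0],[0.1,0,0,0,0,0,0]]]' | grep -E 'ee|wrist'
python3 -m crank '[[[0.1,0,-1,0,0,0,0],[0.1,0,0,0,0,0,0]]]' | grep -E 'ee|wrist'
```

```text
ee_pos: [0.5717, -0.1499, 0.0257]
wrist_force: [0.9, 0.3, -0.3]
ee_pos: [0.5717, -0.151, 0.0257]
wrist_force: [0.1, -0.1, -1.0]
ee_pos: [0.5717, -0.1519, 0.0257]
wrist_force: [1.1, -0.4, -1.1]
```

```bash
python3 -m crank '[[[0.1,0,-1,0,0,0,0],[0.1,0,0,0,0,0,0]]]' | grep -E 'ee|wrist'
python3 -m crank '[[[0.1,0,-1,0,0,0,0],[0.1,0,0,0,0,0,0]]]' | grep -E 'ee|wrist'
python3 -m crank '[[[0.1,0,-1,0,0,0,0],[0.1,0,0,0,0,0,0]]]' | grep -E 'ee|wrist'
```

```text
ee_pos: [0.5717, -0.1525, 0.0257]
wrist_force: [0.3, 1.5, -1.9]
ee_pos: [0.5716, -0.153, 0.0257]
wrist_force: [-0.9, 3.5, 0.8]
ee_pos: [0.5717, -0.1537, 0.0257]
wrist_force: [-0.5, 5.5, 0.6]
```

Contact came at TCP y≈−0.152, and the force rises as a spring would. I'll press a little more and hold.

```bash
python3 -m crank '[[[0.1,0,-1,0,0,0,0],[0.1,0,0,0,0,0,0],[0.1,0,0,0,0,0,0],[0.1,0,0,0,0,0,0],[0.1,0,0,0,0,0,0]]]' | grep -E 'ee|wrist'
python3 -m crank '[[[0.1,0,1,0,0,0,0],[0.1,0,1,0,0,0,0],[0.1,0,0,0,0,0,0],[0.1,0,0,0,0,0,0]]]' | grep -E 'ee|wrist'
```

```text
ee_pos: [0.5717, -0.1541, 0.0257]
wrist_force: [-0.4, 6.0, 0.9]
ee_pos: [0.5717, -0.1534, 0.0257]
wrist_force: [-0.6, 5.1, 0.2]
```

```bash
python3 -m crank '[[[0.1,0,1,0,0,0,0],[0.1,0,0,0,0,0,0],[0.1,0,0,0,0,0,0]]]' | grep -E 'ee|wrist'
python3 -m crank '[[[0.1,0,0.5,0,0,0,0],[0.1,0,0,0,0,0,0],[0.1,0,0,0,0,0,0]]]' | grep -E 'ee|wrist'
python3 -c "
from h import *
c=r.capture('side')
for n in range(1):print(r.get_state()['wrist_force'],r.get_state()['ee_pos'])"
```

```text
ee_pos: [0.5717, -0.1531, 0.0257]
wrist_force: [-0.5, 4.1, -1.0]
ee_pos: [0.5717, -0.1527, 0.0256]
wrist_force: [0.2, 0.8, -0.3]
[ 0.1398238   0.95525169 -0.14758797] [ 0.57166219 -0.15263579  0.02565388]
```

```bash
python3 -m crank '[[[0.1,0,0.3,0,0,0,0],[0.1,0,0,0,0,0,0],[0.1,0,0,0,0,0,0]]]' | grep -E 'ee|wrist'
python3 -c "
from h import *
for n in range(4):
    c=r.capture('side');s=r.get_state();print(s['wrist_force'],s['ee_pos'])"
```

```text
ee_pos: [0.5717, -0.1522, 0.0257]
wrist_force: [0.3, 0.7, -0.5]
[ 0.64995256  0.8435441  -0.71036388] [ 0.57169122 -0.15226566  0.02567616]
[-0.15562746  0.43700765 -1.31776097] [ 0.57168478 -0.15220678  0.0256484 ]
[-0.11098576  0.67618633 -0.81876635] [ 0.57170857 -0.1521816   0.0256693 ]
[ 0.70072541  0.90037632 -1.41588551] [ 0.5717122  -0.15217837  0.02565324]
```

About 0.7 N of light contact remains. I'll relax the grip, open gently, then lift.

```bash
python3 -m crank '[[[0.1,0,0,0,0,0,0],[0.1,0,0,0,0,0,0]]]' 4 | grep -E 'ee|wrist|fing'
python3 -m crank '[[[0.3,0,0,0,0,0,0],[0.3,0,0,0,0,0,0],[0.6,0,0,0,0,0,0],[0.6,0,0,0,0,0,0],[0.6,0,0,0,0,0,0]]]' | grep -E 'ee|wrist|fing'
python3 -m crank '[[[0.6,0,0,8,0,0,0],[0.6,0,0,20,0,0,0],[0.6,0,0,40,0,0,0],[0.6,0,0,50,0,0,0],[0.6,0,0,50,0,0,0]]]' | grep -E 'ee|wrist|fing'
python3 -m crank '[[[0.6,-30,0,50,0,0,0],[0.6,-30,-50,20,0,0,0],[0.6,-20,-50,0,0,0,0],[0.6,0,-50,0,0,0,0],[0.6,0,0,0,0,0,0]]]' | grep -E 'ee|wrist|fing'
python3 - <<'E'
from h import *
c=r.capture('top');p=c['pixels'];a=cv2.resize(p[180:280,200:500],(800,266))
c=r.capture('side');b=cv2.resize(c['pixels'][130:430,250:450],None,fx=1.1,fy=1.1)
o=np.zeros((600,800,3),np.uint8);o[:266]=a;o[268:598,:220]=b;o[268:598,230:230+330]=cv2.resize(c['pixels'][340:420,300:380],(330,330));cv2.imwrite('pics/end.png',o[:,:,::-1])
print(r.get_state()['time'])
E
```

```text
ee_pos: [0.5717, -0.1521, 0.0257]
wrist_force: [0.5, 0.5, -0.9]
finger_gap: 0.0201
finger_force: 4.0
ee_pos: [0.5717, -0.152, 0.0257]
wrist_force: [0.2, -0.0, -1.2]
finger_gap: 0.0516
finger_force: 0.0
ee_pos: [0.5717, -0.1518, 0.1968]
wrist_force: [0.1, 0.5, 0.6]
finger_gap: 0.0527
finger_force: 0.0
ee_pos: [0.4902, -0.3066, 0.2649]
wrist_force: [0.4, 0.4, 0.9]
finger_gap: 0.0527
finger_force: 0.0
18.425
```

View pics/end.png

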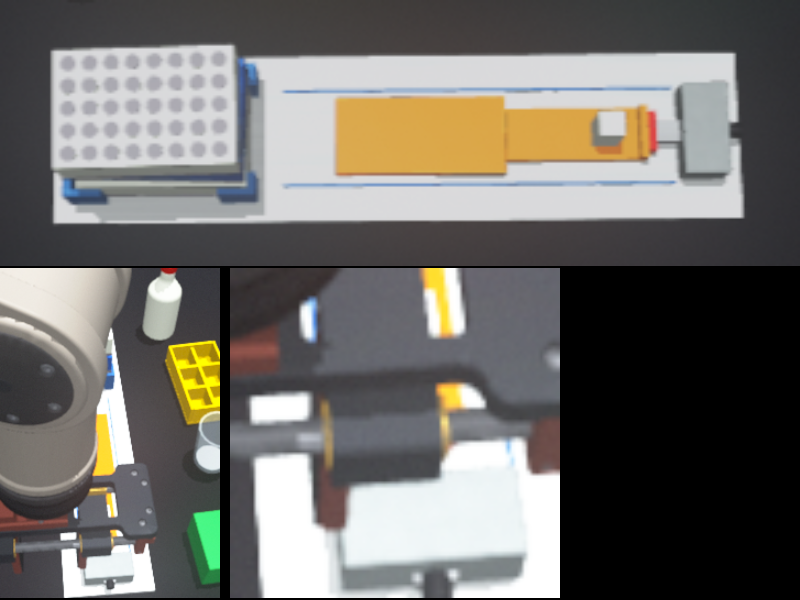

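The top view shows the carrier's lip at crop x≈648, touching the red buffer with no gap. The stack is upright and seated between the blue posts, and the bystanders visible in the crops are where they were. Handing in.

```bash
python3 -c "
from plant import r
print(r.close_job())"
```

```text
the job is handed in; nothing more can be done
None
```

The carrier was drawn out from under the stack and pressed on the buffer at about 6 N. It was then eased off and released, and it rests against the buffer with no gap visible; the blocks stand upright in the rack, and I handed the job in at about 18 s (no verdict returned).

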